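Put the socket set back into its tray

ROBOT

A 6-joint arm with a two-finger parallel gripper is mounted at the origin on a cart in front of the work surface, level with it; the furniture and walls round the work are solid. World frame = base frame: x ahead of the robot, y to its left, z up, the work surface at z = 0. Lengths are in m, angles in rad, forces in N, time in s.
With the tool pointing down it reaches from about 0.3 to 0.875 m from the base axis. Payload 6.4 kg.
Tool frame: the origin (TCP) lies between the finger pads; the fingertips stand 22 mm ahead of it and the grasp point (between the pads) lies 3 mm ahead of it; z points along the fingers, y is the line along which they close (so a half turn about z gives the same grasp; the last joint's range is limited). The gripper opens to 85 mm and grips with 20 to 120 N. Pads are 22 mm wide; open, the fingers measure 114 mm over their backs; the gripper's body (76 mm by 85 mm) begins 54 mm behind the grasp point. The pads swing forward as they close: fully open they stand 13 mm farther back than shut.
Start: joints at [1.023, 0.181, 1.607, -0, 1.354, -0.206], TCP at [0.193, 0.542, 0.253] pointing down, gripper open.
Joint ranges: [-2.99, 2.99], [-0.89, 2.07], [0.3, 2.58], [-1.14, 4.28], [0, 2.63], [-3.12, 3.12]. Speed limits (rad/s): [2.57, 2.57, 3.01, 3.14, 3.14, 3.14].

INTERFACE

Orientations are given as [roll, pitch, yaw] about the fixed x, y, z axes, in that order (R = Rz(yaw) Ry(pitch) Rx(roll)).
In Python, from workcell import readout, cams, order gives the robot as it stands.
- The arm moves only by the tool jog_arm, called after "Emit:" by a JSON object that holds its "api" and its "payload". Schema: {"type":"object","properties":{"plan":{"type":"array","items":{"type":"array","items":{"type":"array","items":{"type":"number"},"minItems":7,"maxItems":7},"minItems":1,"maxItems":8},"minItems":1,"maxItems":1},"force":{"type":"number"},"only":{"type":"string"},"quiet":{"type":"boolean"},"lines":{"type":"string"}},"required":["plan"],"additionalProperties":false}. plan is a list that holds a single list of rows (three levels of brackets), with 1 to 8 rows, each of 7 numbers: a rotation vector rx, ry, rz in rad, then dx, dy, dz in m, then the finger opening in m; each row shifts and turns the commanded pose from where the row before left it, along the tool's axes as they then stand; what a row does not reach is not made up. A row lasts 1/12 s, in which the tool goes at most 0.0417 m and 0.125 rad, less where a joint would pass 70% of its speed; a pose out of reach is approached as far as the arm can. The fingers move at their own pace and stop on an object; force is the grip in N (left out, the last holds). Time passes only in rows, so rows that do not move let the fingers close. The tool returns the time, the measured TCP pose, the force, the opening and the grip force at its end. only (a regular expression) keeps the lines of the reply that match it, lines (a string "A,B") keeps lines A to B, and quiet returns only ok. Input that does not fit is refused with a message, and nothing moves.
- readout.sense(): the state, without advancing time (a new reading comes with each control period).
- cams.camera(name): name is "side" or "top"; returns a dict with "frame" (384x512x3 uint8, red, green, blue), "z_map" (384x512 float32, m along the optical axis (not along the pixel's ray), 0 where there is no reading), "fx", "fy", "cx", "cy" (pixels), "origin" and "rotation" of the camera in the world. Camera axes: x right, y up, looking along -z (the intrinsics and any distortion apply to the point x, -y, -z); pixel columns grow to the right and rows downward; lengths in m; the calibration is good to about 2 mm. A picture is of the moment at which its call begins.
- order.finish_job(): hands the job in; it is judged then, once.
The state is a dict: "t": time; "qpos": joint angles; "joint_vel": joint speeds; "tau": joint torques, N m; "tcp_pos": TCP position; "ee_rot": TCP orientation; "contact_force": force on the tool from outside, world axes, zero at the start; "moment": the same for the moment, N m; "finger_gap": finger opening in m; "grip_force": force on a finger pad.
Only numpy, scipy, OpenCV 4.12 (cv2) and the standard library are available. Lean on these libraries where they do the work, as an engineer would, in place of code of your own. Each camera call takes 0.05 s, during which the arm holds its last target. There are 200 camera calls.

TASK

Put the four short sockets that stand about on the bench back into the socket tray: each one stands upright, hexagon end up as it is now, fully down in the block whose round pocket is made for its size. The deep socket and the ball bearing do not belong to this set: leave them where they are.

Things in the scene. Friction and masses are not known exactly. Their poses are not given: they have to be found in the camera images.
- socket_20: short steel socket of the set, a plain round cylinder 20 mm in diameter and 38 mm tall, standing upright on the bench with its hexagonal opening up. Origin: centre of its underside; z is its axis, pointing up; its yaw is of no account. Grip it from outside
- socket_29: short steel socket of the set, a plain round cylinder 29 mm in diameter and 40 mm tall, standing upright on the bench with its hexagonal opening up. Origin: centre of its underside; z is its axis, pointing up; its yaw is of no account. Grip it from outside
- socket_38: short steel socket of the set, a plain round cylinder 38 mm in diameter and 44 mm tall, standing upright on the bench with its hexagonal opening up. Origin: centre of its underside; z is its axis, pointing up; its yaw is of no account. Grip it from outside
- socket_47: short steel socket of the set, a plain round cylinder 47 mm in diameter and 48 mm tall, standing upright on the bench with its hexagonal opening up. Origin: centre of its underside; z is its axis, pointing up; its yaw is of no account. Grip it from outside
- block_20: black plastic block, 72 x 72 x 22 mm, with one round pocket for the 20 mm socket: 27 mm wide, 35 mm at its 4 mm deep bevelled mouth; yellow floor 6 mm above the block's underside. One of four, 74 mm apart in any order along their y axis, fixed on the floor (3 mm) of a grey tray whose walls stand about 7 mm lower than the blocks. Origin: centre of the underside, under the pocket's centre; z up
- block_29: black plastic block, 72 x 72 x 22 mm, with one round pocket for the 29 mm socket: 36 mm wide, 44 mm at its 4 mm deep bevelled mouth; yellow floor 6 mm above the block's underside. One of four, 74 mm apart in any order along their y axis, fixed on the floor (3 mm) of a grey tray whose walls stand about 7 mm lower than the blocks. Origin: centre of the underside, under the pocket's centre; z up
- block_38: black plastic block, 72 x 72 x 22 mm, with one round pocket for the 38 mm socket: 45 mm wide, 53 mm at its 4 mm deep bevelled mouth; yellow floor 6 mm above the block's underside. One of four, 74 mm apart in any order along their y axis, fixed on the floor (3 mm) of a grey tray whose walls stand about 7 mm lower than the blocks. Origin: centre of the underside, under the pocket's centre; z up
- block_47: black plastic block, 72 x 72 x 22 mm, with one round pocket for the 47 mm socket: 54 mm wide, 62 mm at its 4 mm deep bevelled mouth; yellow floor 6 mm above the block's underside. One of four, 74 mm apart in any order along their y axis, fixed on the floor (3 mm) of a grey tray whose walls stand about 7 mm lower than the blocks. Origin: centre of the underside, under the pocket's centre; z up
- deep_socket: look-alike, not of this set: a deep steel socket, as wide as the 29 mm socket (29 mm) but twice as tall (80 mm), standing upright on the bench. Origin: centre of its underside; z up
- bearing: look-alike, not of this set: a ball bearing lying flat on the bench, as wide as the largest socket (47 mm) but only 14 mm high, with a black seal and a round bore of 20 mm. Origin: centre of its underside; z up

How it is judged:
At the end, for the whole second after the job is handed in: Each of the four sockets stands upright (within 7 degrees) and still in the pocket of its own size: its axis within 9 mm of the pocket's, its underside within 4 mm of the pocket's floor. The deep socket and the bearing stand as they did, within 20 mm of where they were (horizontal distance between socket_20 and block_20 below 0.009 m and z of socket_20 in the frame of block_20 below 0.01 m and angle between each of socket_20, socket_29, socket_38, socket_47, deep_socket, bearing's own z axis and vertical below 0.12 rad and linear speed of each of socket_20, socket_29, socket_38, socket_47 below 0.02 m/s and horizontal distance between socket_29 and block_29 below 0.009 m and z of socket_29 in the frame of block_29 below 0.01 m and horizontal distance between socket_38 and block_38 below 0.009 m and z of socket_38 in the frame of block_38 below 0.01 m and horizontal distance between socket_47 and block_47 below 0.009 m and z of socket_47 in the frame of block_47 below 0.01 m and distance of each of deep_socket, bearing from where it was at the start of the episode below 0.02 m); the robot touches nothing.
It fails at once if the deep socket or the ball bearing is moved by more than 20 mm or tipped (distance of any of deep_socket, bearing from where it was at the start of the episode above 0.02 m or angle between any of deep_socket, bearing's own z axis and vertical above 0.3 rad).
It also fails if it takes over 102 s, if anything falls off the work surface, if the arm or the gripper's body presses on something with over 40 N, if the wrist force passes 120 N, or if a joint passes its speed limit or range.

## Working session

There is one attempt and no reset: what is moved stays moved. The work goes in short steps, Python scripts to look and compute and a tool call to move; the robot and the scene stay as the last step left them, time stands still between calls to the robot, and variables do not carry over. Pictures are saved under pics/ and viewed, at most 14 in all, crops included, and the job is handed in when it is done.

```bash
mkdir -p pics; ls; python3 - <<'E'
from workcell import readout, cams
import cv2,numpy as np
for n in("top","side"):
    c=cams.camera(n); np.savez(f"{n}0.npz",**c)
    cv2.imwrite(f"pics/{n}0.png",c["frame"][:,:,::-1]); print(n,c["fx"],c["fy"],c["cx"],c["cy"],c["origin"],c["rotation"],[k for k in c])
print(readout.sense())
E
```

```text
pics
top 475.43506978098884 475.43506978098884 246.3706773936825 193.151302863525 [ 0.41239817 -0.01742312  1.13061919] [ 0.09205551 -0.0046299  -1.544737  ] ['frame', 'z_map', 'fx', 'fy', 'cx', 'cy', 'origin', 'rotation']
side 425.6339335531203 425.6339335531203 249.67942037156598 192.12796568468198 [0.31775938 0.73356414 0.64577449] [ 0.89243122 -0.02198324 -2.8769154 ] ['frame', 'z_map', 'fx', 'fy', 'cx', 'cy', 'origin', 'rotation']
{'t': 0.1, 'qpos': array([ 1.02267804e+00,  1.81449400e-01,  1.60789359e+00, -2.63786971e-05,
        1.35381887e+00, -2.06312614e-01]), 'joint_vel': array([ 0.00133666, -0.00227341, -0.00101298, -0.00254816,  0.00100852,
        0.00087862]), 'tau': array([-2.08199722e-04, -4.45876873e+01, -3.52240598e+01, -2.72006509e-04,
        4.18898839e-03, -3.16539422e-05]), 'tcp_pos': array([0.19248573, 0.5413354 , 0.25249095]), 'ee_rot': array([-3.14005145e+00, -2.96249060e-04,  2.79979245e+00]), 'contact_force': array([-0.14593325,  0.67179169, -0.19608986]), 'moment': array([-0.02043764, -0.01426677,  0.00360683]), 'grip_force': 0.0, 'finger_gap': 0.08557556993465526}
```

View pics/top0.png

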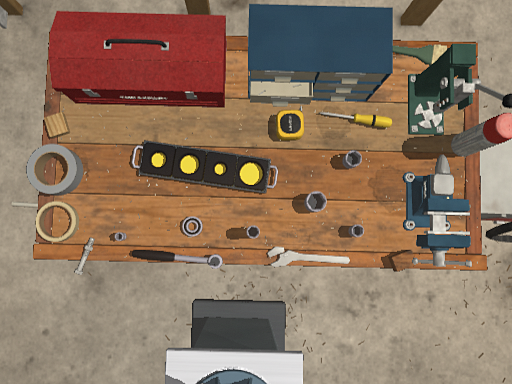

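View pics/side0.png

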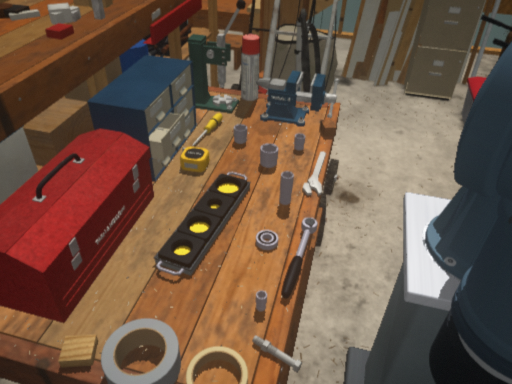

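The top view shows the tray pockets (yellow) at (158,160), (189,165), (219,170) and (250,174). The sockets are at (119,237), (316,202), (353,159) and (357,231), the deep socket at (252,232), and the bearing at (191,226). The side view agrees.

```bash
cat > h.py <<'E'
import numpy as np,cv2
from scipy.spatial.transform import Rotation as R
def pts(c):
    """world point of every pixel from depth"""
    v,u=np.mgrid[:384,:512]; z=c["z_map"]
    p=np.stack([(u-c["cx"])/c["fx"]*z,-(v-c["cy"])/c["fy"]*z,-z],-1)
    return p@R.from_euler("xyz",c["rotation"]).as_matrix().T+c["origin"]
def ray(c,u,v,h):
    d=R.from_euler("xyz",c["rotation"]).as_matrix()@np.array([(u-c["cx"])/c["fx"],-(v-c["cy"])/c["fy"],-1])
    return (c["origin"]+d*(h-c["origin"][2])/d[2])[:2]
def yellow(c):
    hsv=cv2.cvtColor(np.ascontiguousarray(c["frame"]),cv2.COLOR_RGB2HSV)
    return cv2.inRange(hsv,(24,150,110),(36,255,255))
E
python3 - <<'E'
from h import *
T=dict(np.load("top0.npz"));S=dict(np.load("side0.npz"))
for n,c,seeds in(("top",T,[(119,237),(316,202),(353,159),(357,231),(252,232),(191,226)]),("side",S,[(261,299),(268,155),(240,133),(299,143),(286,187),(266,240)])):
    P=pts(c); k,l,st,ce=cv2.connectedComponentsWithStats(yellow(c))
    for i in range(1,k):
        if st[i,4]>30: print(n,"yellow",ce[i].round(1),st[i,2:],ray(c,*ce[i],.009).round(4))
    for u,v in seeds:
        w=P[v-30:v+31,u-26:u+27].reshape(-1,3); uv=np.stack(np.meshgrid(np.arange(u-26,u+27),np.arange(v-30,v+31)),-1).reshape(-1,2)
        ctr=ray(c,u,v,.03)
        m=(w[:,2]>.008)&(np.hypot(*(w[:,:2]-ctr).T)<.04); q=w[m]; top=np.percentile(q[:,2],95)
        t=q[q[:,2]>top-.004]; (cc,r)=cv2.minEnclosingCircle(t[:,:2].astype(np.float32))
        print(n,(u,v),"top z",top.round(4),"ctr",np.round(cc,4),"dia",round(2*r,4),"ext",np.ptp(t[:,:2],0).round(3),len(t))
    b=P[200:215,225:290].reshape(-1,3) if n=="top" else P[270:280,230:250].reshape(-1,3); print("bench z",np.median(b[:,2]))
E
```

```text
top yellow [361.5 116.9] [16  6 44] [ 0.7078 -0.2923]
top yellow [384.2 119.8] [16  6 64] [ 0.7019 -0.3469]
top yellow [157.9 159.5] [ 14  14 137] [0.591  0.1928]
top yellow [188.6 164.3] [ 18  19 234] [0.5813 0.1194]
top yellow [250.3 173.5] [ 22  22 343] [ 0.5633 -0.028 ]
top yellow [219.4 169. ] [11 11 76] [0.572  0.0458]
top (119, 237) top z 0.0393 ctr [0.4072 0.2694] dia 0.0199 ext [0.016 0.019] 27
top (316, 202) top z 0.05 ctr [ 0.4978 -0.1794] dia 0.0472 ext [0.044 0.046] 86
top (353, 159) top z 0.0456 ctr [ 0.6001 -0.2647] dia 0.0392 ext [0.036 0.038] 72
top (357, 231) top z 0.0424 ctr [ 0.4337 -0.276 ] dia 0.0294 ext [0.026 0.028] 39
top (252, 232) top z 1.1306 ctr [ 0.4124 -0.0174] dia 0.0002 ext [0. 0.] 15
top (191, 226) top z 0.017 ctr [0.4345 0.1053] dia 0.0472 ext [0.045 0.045] 135
bench z 9.699138488383774e-05
side yellow [227.8 188.2] [ 20   9 143] [ 0.5654 -0.0324]
side yellow [198.7 227.5] [ 19  10 139] [0.5844 0.116 ]
side yellow [181.5 250.9] [16  8 92] [0.5937 0.1902]
side (261, 299) top z 0.0369 ctr [0.4079 0.2725] dia 0.0212 ext [0.019 0.019] 65
side (268, 155) top z 0.0464 ctr [ 0.4991 -0.1767] dia 0.0507 ext [0.046 0.048] 83
side (240, 133) top z 0.0426 ctr [ 0.6006 -0.263 ] dia 0.0432 ext [0.037 0.042] 43
side (299, 143) top z 0.0384 ctr [ 0.4357 -0.2745] dia 0.0312 ext [0.026 0.028] 36
side (286, 187) top z 0.0784 ctr [ 0.4244 -0.0332] dia 0.0325 ext [0.028 0.032] 62
side (266, 240) top z 0.0141 ctr [0.4362 0.1111] dia 0.0472 ext [0.046 0.042] 201
bench z -0.0009171043870763729
```

Depths, diameters and the 74 mm pitch all check out. The pockets in order from +y are 29, 38, 20, 47. I'll turn to yaw π/2, so that tool x is world +y, tool y is world +x and tool z is down, then go above socket_20.

Emit:
{"api": "jog_arm", "payload": {"plan": [[[0, 0, 0.123, 0, 0, 0, 0.05], [0, 0, 0.123, 0, 0, 0, 0.05], [0, 0, 0.123, 0, 0, 0, 0.05], [0, 0, 0.123, 0, 0, 0, 0.05], [0, 0, 0.123, 0, 0, 0, 0.05], [0, 0, 0.123, 0, 0, 0, 0.05], [0, 0, 0.123, 0, 0, 0, 0.05], [0, 0, 0.123, 0, 0, 0, 0.05]]], "force": 40}}

```text
t: 0.77
tcp_pos: [0.1925, 0.5415, 0.2527]
ee_rot: [-3.141, 0.001, 1.81]
contact_force: [-0.3, -0.6, 0.0]
finger_gap: 0.0503
grip_force: 0.0
```

Emit:
{"api": "jog_arm", "payload": {"plan": [[[0, 0, 0.123, 0, 0, 0, 0.05], [0, 0, 0.122, 0, 0, 0, 0.05], [0, 0, 0, 0, 0, 0, 0.05]]]}}

```text
t: 1.02
tcp_pos: [0.1926, 0.5415, 0.2528]
ee_rot: [-3.141, 0.001, 1.566]
contact_force: [-0.2, 0.2, 0.2]
finger_gap: 0.0499
grip_force: 0.0
```

Emit:
{"api": "jog_arm", "payload": {"plan": [[[0, 0, 0, -0.03, 0.024, 0, 0.05], [0, 0, 0, -0.03, 0.024, 0, 0.05], [0, 0, 0, -0.03, 0.024, 0, 0.05], [0, 0, 0, -0.03, 0.024, 0, 0.05], [0, 0, 0, -0.03, 0.024, 0, 0.05], [0, 0, 0, -0.03, 0.024, 0, 0.05], [0, 0, 0, -0.03, 0.024, 0, 0.05], [0, 0, 0, -0.03, 0.024, 0, 0.05]]]}}

```text
t: 1.68
tcp_pos: [0.3854, 0.3001, 0.2532]
ee_rot: [3.142, -0.0, 1.575]
contact_force: [0.7, 0.7, 0.1]
finger_gap: 0.0499
grip_force: 0.0
```

Emit:
{"api": "jog_arm", "payload": {"plan": [[[0, 0, 0, -0.0293, 0.0215, 0, 0.05], [0, 0, 0, 0, 0, 0.04, 0.05], [0, 0, 0, 0, 0, 0.04, 0.05], [0, 0, 0, 0, 0, 0.04, 0.05], [0, 0, 0, 0, 0, 0.02, 0.05], [0, 0, 0, 0, 0, 0, 0.05]]]}}

```text
t: 2.18
tcp_pos: [0.4023, 0.2707, 0.1082]
ee_rot: [-3.132, 0.003, 1.574]
contact_force: [-1.3, -0.2, -0.2]
finger_gap: 0.0501
grip_force: 0.0
```

```bash
python3 - <<'E'
from workcell import cams
import cv2
c=cams.camera("side");cv2.imwrite("pics/s1.png",cv2.resize(c["frame"][210:350,180:340,::-1],None,fx=4,fy=4))
E
```

```text
(no output)
```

View pics/s1.png

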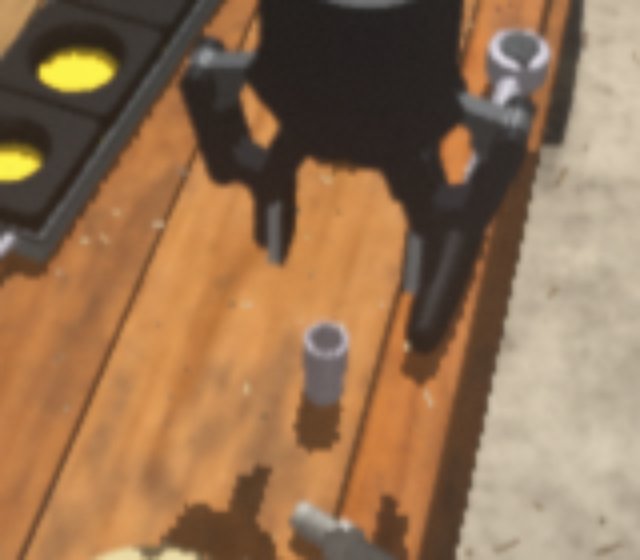

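The fingers straddle socket_20, seen at crop pixel (325,360). I'll correct x by 5 mm, descend and grip.

Emit:
{"api": "jog_arm", "payload": {"plan": [[[0, 0, 0, 0, 0.005, 0, 0.05], [0, 0, 0, 0, 0, 0.024, 0.05], [0, 0, 0, 0, 0, 0.024, 0.05], [0, 0, 0, 0, 0, 0.024, 0.05], [0, 0, 0, 0, 0, 0, 0.05]]]}}

```text
t: 2.65
tcp_pos: [0.4106, 0.2722, 0.0399]
ee_rot: [-3.139, 0.001, 1.572]
contact_force: [-1.6, -0.9, -0.6]
finger_gap: 0.0498
grip_force: 0.0
```

Emit:
{"api": "jog_arm", "payload": {"plan": [[[0, 0, 0, 0, 0, 0, 0.01], [0, 0, 0, 0, 0, 0, 0.01], [0, 0, 0, 0, 0, 0, 0.01], [0, 0, 0, 0, 0, 0, 0.01], [0, 0, 0, 0, 0, 0, 0.01], [0, 0, 0, 0, 0, 0, 0.01]]], "force": 40}}

```text
t: 3.15
tcp_pos: [0.4132, 0.2732, 0.0436]
ee_rot: [3.137, -0.002, 1.571]
contact_force: [-0.9, 0.1, 7.2]
finger_gap: 0.0186
grip_force: 38.5
```

Emit:
{"api": "jog_arm", "payload": {"plan": [[[0, 0, 0, 0, 0, 0, 0.01], [0, 0, 0, 0, 0, 0, 0.01]]]}}

```text
t: 3.32
tcp_pos: [0.4132, 0.2732, 0.0436]
ee_rot: [3.137, -0.002, 1.571]
contact_force: [-0.4, 0.2, 8.0]
finger_gap: 0.0184
grip_force: 38.5
```

Emit:
{"api": "jog_arm", "payload": {"plan": [[[0, 0, 0, 0, 0, -0.02, 0.01], [0, 0, 0, 0, 0, -0.03, 0.01], [0, 0, 0, 0, 0, -0.03, 0.01], [0, 0, 0, 0, 0, -0.03, 0.01], [0, 0, 0, 0, 0, 0, 0.01], [0, 0, 0, 0, 0, 0, 0.01]]]}}

```text
t: 3.82
tcp_pos: [0.413, 0.2732, 0.1542]
ee_rot: [3.136, -0.002, 1.571]
contact_force: [-0.4, -0.6, -0.3]
finger_gap: 0.0186
grip_force: 38.7
```

```bash
python3 - <<'E'
from workcell import cams
import cv2
c=cams.camera("side");cv2.imwrite("pics/s2.png",cv2.resize(c["frame"][210:350,180:340,::-1],None,fx=4,fy=4))
E
```

```text
(no output)
```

View pics/s2.png

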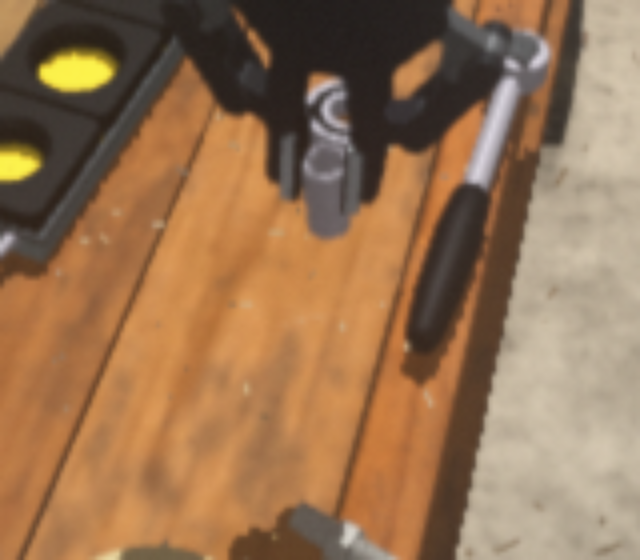

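Socket_20 is held upright at crop (325,190). Now to block_20, at about (0.573, 0.048).

Emit:
{"api": "jog_arm", "payload": {"plan": [[[0, 0, 0, -0.0322, 0.0228, 0, 0.01], [0, 0, 0, -0.0322, 0.0228, 0, 0.01], [0, 0, 0, -0.0322, 0.0228, 0, 0.01], [0, 0, 0, -0.0322, 0.0228, 0, 0.01], [0, 0, 0, -0.0322, 0.0228, 0, 0.01], [0, 0, 0, -0.0322, 0.0228, 0, 0.01], [0, 0, 0, -0.0322, 0.0228, 0, 0.01], [0, 0, 0, 0, 0, 0, 0.01]]]}}

```text
t: 4.53
tcp_pos: [0.5738, 0.0411, 0.1503]
ee_rot: [3.14, 0.002, 1.566]
contact_force: [-0.7, 0.3, 0.1]
finger_gap: 0.0184
grip_force: 38.8
```

Emit:
{"api": "jog_arm", "payload": {"plan": [[[0, 0, 0, 0, 0, 0, 0.01], [0, 0, 0, 0, 0, 0.03, 0.01], [0, 0, 0, 0, 0, 0.03, 0.01], [0, 0, 0, 0, 0, 0, 0.01], [0, 0, 0, 0, 0, 0, 0.01]]]}}

```text
t: 4.95
tcp_pos: [0.5678, 0.0484, 0.0889]
ee_rot: [-3.135, -0.001, 1.572]
contact_force: [-0.0, 0.1, 0.4]
finger_gap: 0.0184
grip_force: 38.7
```

```bash
python3 - <<'E'
from workcell import cams
import cv2,numpy as np
c=cams.camera("side");d=cams.camera("top")
cv2.imwrite("pics/s3.png",np.hstack([cv2.resize(x[:,:,::-1],(400,400)) for x in(c["frame"][160:260,150:250],d["frame"][120:220,165:265])]))
E
```

```text
(no output)
```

View pics/s3.png

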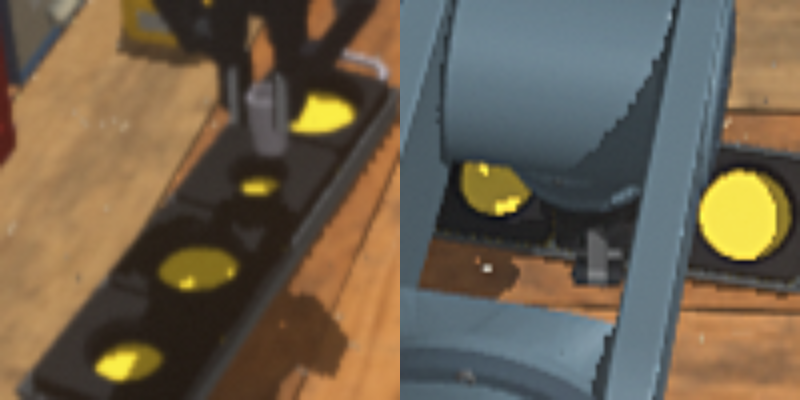

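Side view: the socket's foot is at (268,148), above the 20 pocket at (258,187), and lined up with it. I'll settle and trim.

Emit:
{"api": "jog_arm", "payload": {"plan": [[[0, 0, 0, 0, 0, 0, 0.01], [0, 0, 0, 0, 0, 0, 0.01], [0, 0, 0, 0, 0, 0, 0.01]]]}}

```text
t: 5.3
tcp_pos: [0.5717, 0.0471, 0.0928]
ee_rot: [3.139, 0.0, 1.571]
contact_force: [1.0, -0.4, -0.8]
finger_gap: 0.0187
grip_force: 38.7
```

```bash
python3 - <<'E'
from h import *; from workcell import cams
c=cams.camera("side");P=pts(c)
w=P.reshape(-1,3);m=(abs(w[:,0]-.572)<.03)&(abs(w[:,1]-.046)<.02)&(w[:,2]>.047)&(w[:,2]<.06);q=w[m]
print(len(q),q.min(0),q.max(0)); S=P.reshape(-1,3)
m=(abs(w[:,0]-.572)<.03)&(abs(w[:,1]-.046)<.03)&(w[:,2]>.035)&(w[:,2]<.13);print(w[m].min(0))
hsv=yellow(c); k,l,st,ce=cv2.connectedComponentsWithStats(hsv)
for i in range(1,k):
    if st[i,4]>15: print(ce[i].round(1),st[i],ray(c,*ce[i],.009).round(4))
E
```

```text
30 [0.55984255 0.04509188 0.05052104] [0.57527217 0.05543488 0.05986033]
[0.54204646 0.03405934 0.05052104]
[229.1 188.3] [221 184  17   9 126] [ 0.5623 -0.0329]
[213.6 206.7] [211 205   6   4  18] [0.5761 0.0419]
[199.6 227.3] [191 223  18   9  93] [0.5828 0.1147]
[180.7 250.4] [174 247  15   8  80] [0.5958 0.1891]
```

The socket axis is at y≈0.0455 and its underside at z≈0.05, as expected. I'll lower it.

Emit:
{"api": "jog_arm", "payload": {"plan": [[[0, 0, 0, 0, 0.001, 0.012, 0.01], [0, 0, 0, 0, 0, 0.012, 0.01], [0, 0, 0, 0, 0, 0.008, 0.01], [0, 0, 0, 0, 0, 0.006, 0.01], [0, 0, 0, 0, 0, 0, 0.01], [0, 0, 0, 0, 0, 0, 0.01], [0, 0, 0, 0, 0, 0, 0.01], [0, 0, 0, 0, 0, 0, 0.01]]]}}

```text
t: 6.02
tcp_pos: [0.5712, 0.0472, 0.0526]
ee_rot: [-3.14, -0.0, 1.571]
contact_force: [-0.0, 0.6, -1.6]
finger_gap: 0.0184
grip_force: 39.2
```

It's on the floor. I'll release, rise, and go above socket_47.

Emit:
{"api": "jog_arm", "payload": {"plan": [[[0, 0, 0, 0, 0, 0, 0.04], [0, 0, 0, 0, 0, 0, 0.04], [0, 0, 0, 0, 0, 0, 0.04], [0, 0, 0, 0, 0, 0, 0.04], [0, 0, 0, 0, 0, -0.03, 0.04], [0, 0, 0, 0, 0, -0.03, 0.04], [0, 0, 0, 0, 0, -0.03, 0.04], [0, 0, 0, 0, 0, 0, 0.07]]]}}

```text
t: 6.68
tcp_pos: [0.5758, 0.0467, 0.15]
ee_rot: [3.131, 0.001, 1.571]
contact_force: [2.4, 0.2, 0.8]
finger_gap: 0.0507
grip_force: 0.0
```

Emit:
{"api": "jog_arm", "payload": {"plan": [[[0, 0, 0, -0.0375, -0.0121, 0, 0.075], [0, 0, 0, -0.0375, -0.0121, 0, 0.075], [0, 0, 0, -0.0375, -0.0121, 0, 0.075], [0, 0, 0, -0.0375, -0.0121, 0, 0.075], [0, 0, 0, -0.0375, -0.0121, 0, 0.075], [0, 0, 0, -0.0375, -0.0121, 0, 0.075], [0, 0, 0, 0, 0, 0, 0.075], [0, 0, 0, 0, 0, 0, 0.075]]]}}

```text
t: 7.35
tcp_pos: [0.4986, -0.1799, 0.1433]
ee_rot: [3.141, 0.0, 1.566]
contact_force: [0.3, 0.7, 0.8]
finger_gap: 0.0749
grip_force: 0.0
```

Emit:
{"api": "jog_arm", "payload": {"plan": [[[0, 0, 0, 0, 0, 0, 0.075], [0, 0, 0, 0, 0, 0, 0.075], [0, 0, 0, 0, 0, 0, 0.075]]]}}

```text
t: 7.6
tcp_pos: [0.4995, -0.1765, 0.1431]
ee_rot: [-3.141, -0.0, 1.573]
contact_force: [0.3, -0.1, -0.0]
finger_gap: 0.075
grip_force: 0.0
```

```bash
python3 - <<'E'
from workcell import cams
import cv2,numpy as np
c=cams.camera("side")
cv2.imwrite("pics/s4.png",cv2.resize(c["frame"][100:260,150:350,::-1],None,fx=3,fy=3))
E
```

```text
(no output)
```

View pics/s4.png

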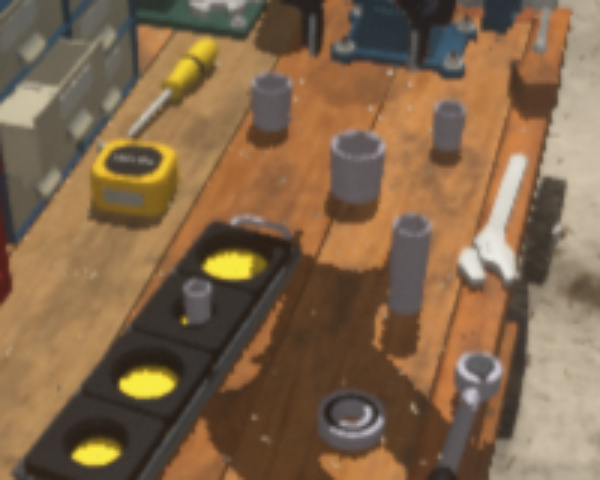

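Socket_20 stands in its pocket at crop (197,300). Next I'll descend on socket_47 with the tcp at z≈0.043.

Emit:
{"api": "jog_arm", "payload": {"plan": [[[0, 0, 0, -0.001, 0, 0.03, 0.075], [0, 0, 0, 0, 0, 0.03, 0.075], [0, 0, 0, 0, 0, 0.025, 0.075], [0, 0, 0, 0, 0, 0.015, 0.075], [0, 0, 0, 0, 0, 0, 0.075], [0, 0, 0, 0, 0, 0, 0.075], [0, 0, 0, 0, 0, 0, 0.075], [0, 0, 0, 0, 0, 0, 0.03]]]}}

```text
t: 8.32
tcp_pos: [0.5005, -0.1793, 0.0449]
ee_rot: [3.139, 0.002, 1.572]
contact_force: [0.4, 0.9, 0.2]
finger_gap: 0.0646
grip_force: 0.0
```

Emit:
{"api": "jog_arm", "payload": {"plan": [[[0, 0, 0, 0, 0, 0, 0.03], [0, 0, 0, 0, 0, 0, 0.03], [0, 0, 0, 0, 0, 0, 0.03], [0, 0, 0, 0, 0, 0, 0.03], [0, 0, 0, 0, 0, 0, 0.03], [0, 0, 0, 0, 0, 0, 0.03]]], "force": 50}}

```text
t: 8.82
tcp_pos: [0.5003, -0.1795, 0.045]
ee_rot: [3.139, 0.001, 1.571]
contact_force: [-0.6, 1.3, 5.5]
finger_gap: 0.0457
grip_force: 50.7
```

Emit:
{"api": "jog_arm", "payload": {"plan": [[[0, 0, 0, 0, 0, -0.03, 0.03], [0, 0, 0, 0, 0, -0.03, 0.03], [0, 0, 0, 0, 0, -0.03, 0.03], [0, 0, 0, 0, 0, 0, 0.03], [0, 0, 0, 0, 0, 0, 0.03], [0, 0, 0, 0, 0, 0, 0.03]]]}}

```text
t: 9.32
tcp_pos: [0.4986, -0.1786, 0.1327]
ee_rot: [-3.141, -0.0, 1.571]
contact_force: [0.0, 0.3, -3.7]
finger_gap: 0.0452
grip_force: 53.0
```

Emit:
{"api": "jog_arm", "payload": {"plan": [[[0, 0, 0, 0.03, 0.013, 0, 0.03], [0, 0, 0, 0.03, 0.013, 0, 0.03], [0, 0, 0, 0.03, 0.013, 0, 0.03], [0, 0, 0, 0.03, 0.013, 0, 0.03], [0, 0, 0, 0.03, 0.013, 0, 0.03], [0, 0, 0, 0, 0, 0, 0.03], [0, 0, 0, 0, 0, 0.02, 0.03], [0, 0, 0, 0, 0, 0.02, 0.03]]]}}

```text
t: 9.98
tcp_pos: [0.5641, -0.0282, 0.092]
ee_rot: [-3.141, 0.0, 1.573]
contact_force: [0.1, -0.6, -3.2]
finger_gap: 0.0458
grip_force: 52.9
```

Emit:
{"api": "jog_arm", "payload": {"plan": [[[0, 0, 0, 0, 0, 0, 0.03], [0, 0, 0, 0, 0, 0, 0.03], [0, 0, 0, 0, 0, 0, 0.03], [0, 0, 0, 0, 0, 0, 0.03], [0, 0, 0, 0, 0, 0, 0.03]]]}}

```text
t: 10.4
tcp_pos: [0.5649, -0.0294, 0.0944]
ee_rot: [3.14, 0.0, 1.57]
contact_force: [-0.2, -0.8, -2.8]
finger_gap: 0.0455
grip_force: 52.7
```

```bash
python3 - <<'E'
from h import *; from workcell import cams
c=cams.camera("side");P=pts(c)
w=P.reshape(-1,3);m=(abs(w[:,0]-.564)<.035)&(abs(w[:,1]+.02)<.03)&(w[:,2]>.04)&(w[:,2]<.062);q=w[m]
print(len(q),q.min(0),q.max(0),np.percentile(q,95,axis=0))
cv2.imwrite("pics/s5.png",cv2.resize(c["frame"][120:260,150:300,::-1],None,fx=4,fy=4))
E
```

```text
87 [ 0.54245385 -0.03564669  0.04941325] [ 0.58380827 -0.00318237  0.06193713] [ 0.58240362 -0.00468038  0.06115506]
```

View pics/s5.png

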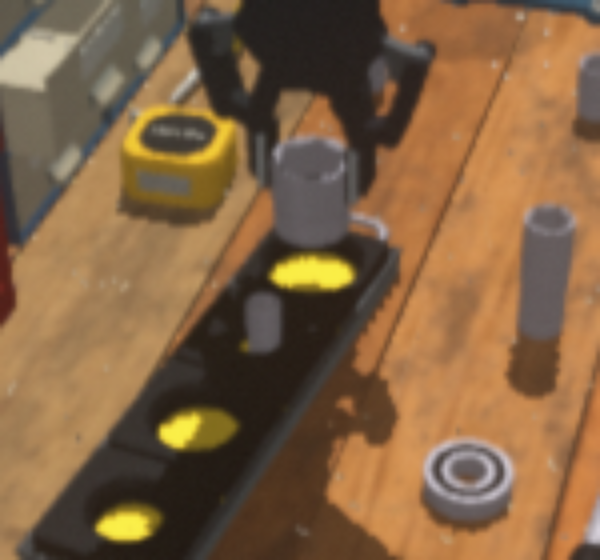

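Socket_47, foot at crop (312,240), is centred over its pocket at (313,272). I'll lower, release, rise, and go to socket_38.

Emit:
{"api": "jog_arm", "payload": {"plan": [[[0, 0, 0, 0, 0, 0.012, 0.03], [0, 0, 0, 0, 0, 0.012, 0.03], [0, 0, 0, 0, 0, 0.008, 0.03], [0, 0, 0, 0, 0, 0.0075, 0.03], [0, 0, 0, 0, 0, 0, 0.03], [0, 0, 0, 0, 0, 0, 0.03], [0, 0, 0, 0, 0, 0, 0.03], [0, 0, 0, 0, 0, 0, 0.03]]]}}

```text
t: 11.12
tcp_pos: [0.564, -0.0289, 0.0532]
ee_rot: [-3.141, -0.0, 1.571]
contact_force: [0.1, 0.9, -2.3]
finger_gap: 0.0456
grip_force: 54.7
```

Emit:
{"api": "jog_arm", "payload": {"plan": [[[0, 0, 0, 0, 0, 0, 0.065], [0, 0, 0, 0, 0, 0, 0.065], [0, 0, 0, 0, 0, 0, 0.065], [0, 0, 0, 0, 0, 0, 0.065], [0, 0, 0, 0, 0, -0.03, 0.065], [0, 0, 0, 0, 0, -0.03, 0.065], [0, 0, 0, 0, 0, -0.03, 0.065], [0, 0, 0, 0, 0, 0, 0.065]]]}}

```text
t: 11.78
tcp_pos: [0.5683, -0.0299, 0.1505]
ee_rot: [3.131, 0.003, 1.571]
contact_force: [0.7, -1.1, 0.7]
finger_gap: 0.0651
grip_force: 0.0
```

Emit:
{"api": "jog_arm", "payload": {"plan": [[[0, 0, 0, -0.0392, 0.006, 0, 0.065], [0, 0, 0, -0.0392, 0.006, 0, 0.065], [0, 0, 0, -0.0392, 0.006, 0, 0.065], [0, 0, 0, -0.0392, 0.006, 0, 0.065], [0, 0, 0, -0.0392, 0.006, 0, 0.065], [0, 0, 0, -0.0392, 0.006, 0, 0.065], [0, 0, 0, 0, 0, 0, 0.065], [0, 0, 0, 0, 0, 0, 0.065]]]}}

```text
t: 12.45
tcp_pos: [0.5999, -0.2666, 0.1433]
ee_rot: [3.141, 0.0, 1.567]
contact_force: [-0.4, 0.9, -0.9]
finger_gap: 0.0653
grip_force: 0.0
```

Emit:
{"api": "jog_arm", "payload": {"plan": [[[0, 0, 0, 0, 0, 0, 0.065], [0, 0, 0, 0, 0, 0, 0.065], [0, 0, 0, 0, 0, 0, 0.065]]]}}

```text
t: 12.7
tcp_pos: [0.6002, -0.2625, 0.1437]
ee_rot: [-3.141, -0.0, 1.573]
contact_force: [-1.2, 0.2, 0.6]
finger_gap: 0.0649
grip_force: 0.0
```

```bash
python3 - <<'E'
from workcell import cams
from h import *
c=cams.camera("side");w=pts(c).reshape(-1,3)
for n,x,y,z0 in(("s47",.564,-.0285,.05),("s20",.572,.0455,.04)):
    q=w[(np.hypot(w[:,0]-x,w[:,1]-y)<.035)&(w[:,2]>z0)];print(n,len(q),np.percentile(q[:,2],95),cv2.minEnclosingCircle(q[:,:2].astype(np.float32)))
E
```

```text
s47 123 0.05719868635751393 ((0.5627462267875671, -0.025994911789894104), 0.024878934025764465)
s20 48 0.04640999671385163 ((0.5692086219787598, 0.046500612050294876), 0.010106205940246582)
```

Socket_47 top at 0.057 and socket_20 top at 0.046: both seated. Now I'll grasp socket_38.

Emit:
{"api": "jog_arm", "payload": {"plan": [[[0, 0, 0, -0.001, 0, 0.03, 0.065], [0, 0, 0, 0, 0, 0.03, 0.065], [0, 0, 0, 0, 0, 0.025, 0.065], [0, 0, 0, 0, 0, 0.015, 0.065], [0, 0, 0, 0, 0, 0, 0.065], [0, 0, 0, 0, 0, 0, 0.065], [0, 0, 0, 0, 0, 0, 0.065], [0, 0, 0, 0, 0, 0, 0.02]]]}}

```text
t: 13.42
tcp_pos: [0.6017, -0.2659, 0.0462]
ee_rot: [3.138, 0.002, 1.571]
contact_force: [0.4, -0.2, 0.1]
finger_gap: 0.0542
grip_force: 0.0
```

Emit:
{"api": "jog_arm", "payload": {"plan": [[[0, 0, 0, 0, 0, 0, 0.02], [0, 0, 0, 0, 0, 0, 0.02], [0, 0, 0, 0, 0, 0, 0.02], [0, 0, 0, 0, 0, 0, 0.02], [0, 0, 0, 0, 0, 0, 0.02], [0, 0, 0, 0, 0, 0, 0.02]]], "force": 45}}

```text
t: 13.92
tcp_pos: [0.6016, -0.266, 0.0461]
ee_rot: [3.138, 0.002, 1.571]
contact_force: [-0.2, 0.5, 6.3]
finger_gap: 0.0362
grip_force: 45.2
```

Emit:
{"api": "jog_arm", "payload": {"plan": [[[0, 0, 0, 0, 0, -0.035, 0.02], [0, 0, 0, 0, 0, -0.035, 0.02], [0, 0, 0, 0, 0, -0.035, 0.02], [0, 0, 0, 0, 0, 0, 0.02], [0, 0, 0, 0, 0, 0, 0.02], [0, 0, 0, 0, 0, 0, 0.02]]]}}

```text
t: 14.42
tcp_pos: [0.5997, -0.2649, 0.1483]
ee_rot: [-3.141, -0.0, 1.571]
contact_force: [-0.1, 0.1, -2.7]
finger_gap: 0.0367
grip_force: 45.8
```

Emit:
{"api": "jog_arm", "payload": {"plan": [[[0, 0, 0, 0.0382, -0.0018, 0, 0.02], [0, 0, 0, 0.0382, -0.0018, 0, 0.02], [0, 0, 0, 0.0382, -0.0018, 0, 0.02], [0, 0, 0, 0.0382, -0.0018, 0, 0.02], [0, 0, 0, 0.0382, -0.0018, 0, 0.02], [0, 0, 0, 0.0382, -0.0018, 0, 0.02], [0, 0, 0, 0.0382, -0.0018, 0, 0.02], [0, 0, 0, 0.0382, -0.0018, 0, 0.02]]]}}

```text
t: 15.08
tcp_pos: [0.5837, 0.0424, 0.1463]
ee_rot: [-3.137, -0.001, 1.571]
contact_force: [1.4, -0.1, -2.1]
finger_gap: 0.0363
grip_force: 45.9
```

Emit:
{"api": "jog_arm", "payload": {"plan": [[[0, 0, 0, 0.0382, -0.0018, 0, 0.02], [0, 0, 0, 0.0382, -0.0018, 0, 0.02], [0, 0, 0, 0, 0, 0, 0.02], [0, 0, 0, 0, 0, 0.025, 0.02], [0, 0, 0, 0, 0, 0.028, 0.02], [0, 0, 0, 0, 0, 0, 0.02], [0, 0, 0, 0, 0, 0, 0.02], [0, 0, 0, 0, 0, 0, 0.02]]]}}

```text
t: 15.75
tcp_pos: [0.582, 0.1165, 0.0956]
ee_rot: [-3.14, -0.0, 1.57]
contact_force: [0.7, -0.2, -1.6]
finger_gap: 0.0364
grip_force: 45.8
```

Emit:
{"api": "jog_arm", "payload": {"plan": [[[0, 0, 0, 0, 0, 0, 0.02], [0, 0, 0, 0, 0, 0, 0.02]]]}}

```text
t: 15.92
tcp_pos: [0.5834, 0.1166, 0.0974]
ee_rot: [3.139, -0.0, 1.57]
contact_force: [0.5, 0.0, -1.2]
finger_gap: 0.0363
grip_force: 45.8
```

```bash
python3 - <<'E'
from h import *; from workcell import cams
c=cams.camera("side");P=pts(c)
w=P.reshape(-1,3);m=(abs(w[:,0]-.582)<.03)&(abs(w[:,1]-.12)<.03)&(w[:,2]>.04)&(w[:,2]<.062);q=w[m]
print(len(q),q.min(0),q.max(0),np.percentile(q,95,axis=0))
cv2.imwrite("pics/s6.png",cv2.resize(c["frame"][120:260,150:300,::-1],None,fx=4,fy=4))
E
```

```text
72 [0.56452342 0.11515021 0.04932294] [0.59930486 0.13805364 0.06175641] [0.59492298 0.13713606 0.06088639]
```

View pics/s6.png

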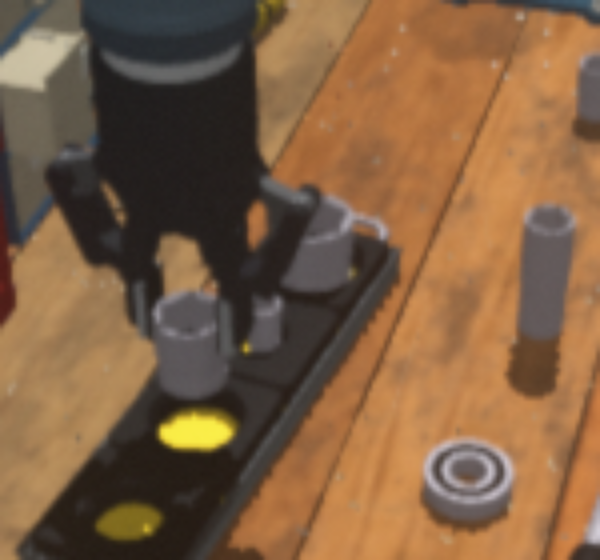

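Socket_38 is centred over its pocket: axis y≈0.1185, foot at crop (192,395), pocket at (197,430). Lower it.

Emit:
{"api": "jog_arm", "payload": {"plan": [[[0, 0, 0, 0, -0.001, 0.012, 0.02], [0, 0, 0, 0, 0, 0.012, 0.02], [0, 0, 0, 0, 0, 0.01, 0.02], [0, 0, 0, 0, 0, 0.008, 0.02], [0, 0, 0, 0, 0, 0, 0.02], [0, 0, 0, 0, 0, 0, 0.02], [0, 0, 0, 0, 0, 0, 0.02], [0, 0, 0, 0, 0, 0, 0.02]]]}}

```text
t: 16.63
tcp_pos: [0.5807, 0.1168, 0.0532]
ee_rot: [-3.14, 0.0, 1.571]
contact_force: [-1.7, -1.3, 2.0]
finger_gap: 0.0365
grip_force: 49.5
```

Emit:
{"api": "jog_arm", "payload": {"plan": [[[0, 0, 0, 0, 0, 0, 0.058], [0, 0, 0, 0, 0, 0, 0.058], [0, 0, 0, 0, 0, 0, 0.058], [0, 0, 0, 0, 0, 0, 0.058], [0, 0, 0, 0, 0, -0.03, 0.058], [0, 0, 0, 0, 0, -0.03, 0.058], [0, 0, 0, 0, 0, -0.03, 0.058], [0, 0, 0, 0, 0, 0, 0.05]]]}}

```text
t: 17.3
tcp_pos: [0.5854, 0.117, 0.1506]
ee_rot: [3.131, -0.0, 1.571]
contact_force: [1.9, 0.3, 1.2]
finger_gap: 0.05
grip_force: 0.0
```

Emit:
{"api": "jog_arm", "payload": {"plan": [[[0, 0, 0, -0.0356, -0.0133, 0, 0.05], [0, 0, 0, -0.0356, -0.0133, 0, 0.05], [0, 0, 0, -0.0356, -0.0133, 0, 0.05], [0, 0, 0, -0.0356, -0.0133, 0, 0.05], [0, 0, 0, -0.0356, -0.0133, 0, 0.05], [0, 0, 0, -0.0356, -0.0133, 0, 0.05], [0, 0, 0, -0.0356, -0.0133, 0, 0.05], [0, 0, 0, -0.0356, -0.0133, 0, 0.05]]]}}

```text
t: 17.97
tcp_pos: [0.474, -0.1694, 0.1437]
ee_rot: [3.141, 0.0, 1.571]
contact_force: [0.9, 0.1, 0.9]
finger_gap: 0.0499
grip_force: 0.0
```

Emit:
{"api": "jog_arm", "payload": {"plan": [[[0, 0, 0, -0.0356, -0.0133, 0, 0.05], [0, 0, 0, -0.0356, -0.0133, 0, 0.05], [0, 0, 0, -0.0356, -0.0133, 0, 0.05], [0, 0, 0, 0, 0, 0, 0.05], [0, 0, 0, 0, 0, 0, 0.05], [0, 0, 0, 0, 0, 0, 0.05], [0, 0, 0, 0, 0, 0, 0.05], [0, 0, 0, 0, 0, 0, 0.05]]]}}

```text
t: 18.63
tcp_pos: [0.4354, -0.2734, 0.1436]
ee_rot: [-3.141, -0.0, 1.573]
contact_force: [-0.2, -0.5, -0.1]
finger_gap: 0.0497
grip_force: 0.0
```

```bash
python3 - <<'E'
from workcell import cams
from h import *
c=cams.camera("side");w=pts(c).reshape(-1,3)
for n,x,y,z0 in(("s38",.581,.118,.045),("s47",.564,-.0285,.05),("s20",.572,.0455,.04)):
    q=w[(np.hypot(w[:,0]-x,w[:,1]-y)<.035)&(w[:,2]>z0)];print(n,len(q),np.percentile(q[:,2],95),cv2.minEnclosingCircle(q[:,:2].astype(np.float32)))
E
```

```text
s38 129 0.05269047609722186 ((0.5808860659599304, 0.12040936946868896), 0.020271537825465202)
s47 126 0.05662317914750711 ((0.561983048915863, -0.02499106340110302), 0.02513107843697071)
s20 49 0.04684833683827083 ((0.5693695545196533, 0.04754440113902092), 0.010885951109230518)
```

All three are seated. Grasp socket_29.

Emit:
{"api": "jog_arm", "payload": {"plan": [[[0, 0, 0, -0.001, 0, 0.03, 0.05], [0, 0, 0, 0, 0, 0.03, 0.05], [0, 0, 0, 0, 0, 0.025, 0.05], [0, 0, 0, 0, 0, 0.015, 0.05], [0, 0, 0, 0, 0, 0, 0.05], [0, 0, 0, 0, 0, 0, 0.05], [0, 0, 0, 0, 0, 0, 0.05], [0, 0, 0, 0, 0, 0, 0.015]]]}}

```text
t: 19.35
tcp_pos: [0.436, -0.2764, 0.0454]
ee_rot: [3.14, 0.002, 1.571]
contact_force: [0.6, 0.2, 0.5]
finger_gap: 0.039
grip_force: 0.0
```

Emit:
{"api": "jog_arm", "payload": {"plan": [[[0, 0, 0, 0, 0, 0, 0.015], [0, 0, 0, 0, 0, 0, 0.015], [0, 0, 0, 0, 0, 0, 0.015], [0, 0, 0, 0, 0, 0, 0.015], [0, 0, 0, 0, 0, 0, 0.015], [0, 0, 0, 0, 0, 0, 0.015]]], "force": 40}}

```text
t: 19.85
tcp_pos: [0.436, -0.2765, 0.0455]
ee_rot: [3.139, 0.002, 1.571]
contact_force: [-0.2, 1.6, 6.5]
finger_gap: 0.0272
grip_force: 39.1
```

Emit:
{"api": "jog_arm", "payload": {"plan": [[[0, 0, 0, 0, 0, -0.035, 0.015], [0, 0, 0, 0, 0, -0.035, 0.015], [0, 0, 0, 0, 0, -0.035, 0.015], [0, 0, 0, 0, 0, -0.02, 0.015], [0, 0, 0, 0, 0, 0, 0.015], [0, 0, 0, 0, 0, 0, 0.015], [0, 0, 0, 0, 0, 0, 0.015]]]}}

```text
t: 20.43
tcp_pos: [0.4344, -0.2752, 0.168]
ee_rot: [-3.141, -0.001, 1.571]
contact_force: [0.5, -0.6, -2.5]
finger_gap: 0.0277
grip_force: 40.0
```

Emit:
{"api": "jog_arm", "payload": {"plan": [[[0, 0, 0, 0.0359, 0.0121, 0, 0.015], [0, 0, 0, 0.0359, 0.0121, 0, 0.015], [0, 0, 0, 0.0359, 0.0121, 0, 0.015], [0, 0, 0, 0.0359, 0.0121, 0, 0.015], [0, 0, 0, 0.0359, 0.0121, 0, 0.015], [0, 0, 0, 0.0359, 0.0121, 0, 0.015], [0, 0, 0, 0.0359, 0.0121, 0, 0.015], [0, 0, 0, 0.0359, 0.0121, 0, 0.015]]]}}

```text
t: 21.1
tcp_pos: [0.5306, 0.0136, 0.1666]
ee_rot: [-3.138, -0.001, 1.571]
contact_force: [1.0, -0.9, 0.6]
finger_gap: 0.0276
grip_force: 40.0
```

Emit:
{"api": "jog_arm", "payload": {"plan": [[[0, 0, 0, 0.0359, 0.0121, 0, 0.015], [0, 0, 0, 0.0359, 0.0121, 0, 0.015], [0, 0, 0, 0.0359, 0.0121, 0, 0.015], [0, 0, 0, 0.0359, 0.0121, 0, 0.015], [0, 0, 0, 0.0359, 0.0121, 0, 0.015], [0, 0, 0, 0, 0, 0, 0.015], [0, 0, 0, 0, 0, 0.035, 0.015], [0, 0, 0, 0, 0, 0.037, 0.015]]]}}

```text
t: 21.77
tcp_pos: [0.5933, 0.192, 0.0966]
ee_rot: [3.138, -0.0, 1.573]
contact_force: [-0.4, -0.6, -1.4]
finger_gap: 0.0275
grip_force: 40.1
```

Emit:
{"api": "jog_arm", "payload": {"plan": [[[0, 0, 0, 0, 0, 0, 0.015], [0, 0, 0, 0, 0, 0, 0.015], [0, 0, 0, 0, 0, 0, 0.015], [0, 0, 0, 0, 0, 0, 0.015], [0, 0, 0, 0, 0, 0, 0.015]]]}}

```text
t: 22.18
tcp_pos: [0.5938, 0.1909, 0.0993]
ee_rot: [3.138, -0.0, 1.57]
contact_force: [0.7, -0.7, -0.9]
finger_gap: 0.0272
grip_force: 40.0
```

```bash
python3 - <<'E'
from h import *; from workcell import cams
c=cams.camera("side");P=pts(c)
w=P.reshape(-1,3);m=(abs(w[:,0]-.591)<.03)&(abs(w[:,1]-.192)<.03)&(w[:,2]>.04)&(w[:,2]<.062);q=w[m]
print(len(q),q.min(0),q.max(0),np.percentile(q,95,axis=0))
cv2.imwrite("pics/s7.png",cv2.resize(c["frame"][160:290,130:280,::-1],None,fx=4,fy=4))
E
```

```text
45 [0.57993055 0.18732494 0.0532225 ] [0.6048553  0.20811141 0.06189182] [0.60121482 0.20694379 0.06183748]
```

View pics/s7.png

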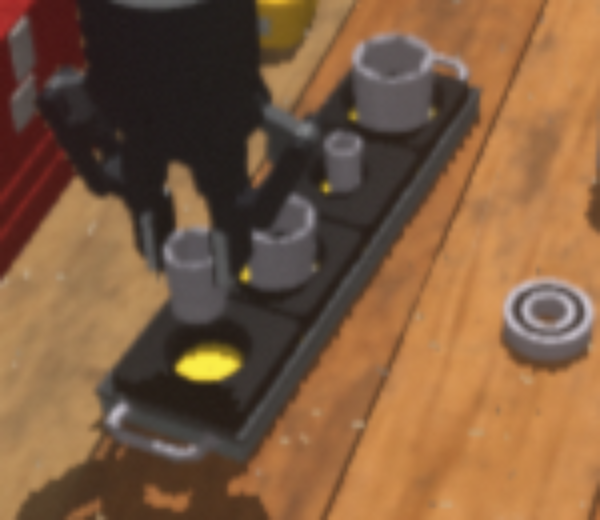

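Socket_29's foot, at crop (195,315), is above its pocket at (208,363), with axis y≈0.1925. Trim x by -2 mm and lower.

Emit:
{"api": "jog_arm", "payload": {"plan": [[[0, 0, 0, 0, -0.002, 0.012, 0.015], [0, 0, 0, 0, 0, 0.012, 0.015], [0, 0, 0, 0, 0, 0.012, 0.015], [0, 0, 0, 0, 0, 0.0085, 0.015], [0, 0, 0, 0, 0, 0, 0.015], [0, 0, 0, 0, 0, 0, 0.015], [0, 0, 0, 0, 0, 0, 0.015], [0, 0, 0, 0, 0, 0, 0.015]]]}}

```text
t: 22.9
tcp_pos: [0.5896, 0.1909, 0.0518]
ee_rot: [-3.14, 0.0, 1.571]
contact_force: [-3.2, -0.9, 6.3]
finger_gap: 0.0273
grip_force: 45.4
```

Release, rise and check.

Emit:
{"api": "jog_arm", "payload": {"plan": [[[0, 0, 0, 0, 0, 0, 0.05], [0, 0, 0, 0, 0, 0, 0.05], [0, 0, 0, 0, 0, 0, 0.05], [0, 0, 0, 0, 0, 0, 0.05], [0, 0, 0, 0, 0, -0.03, 0.05], [0, 0, 0, 0, 0, -0.04, 0.05], [0, 0, 0, 0, 0, -0.04, 0.05], [0, 0, 0, 0, 0, -0.04, 0.05]]]}}

```text
t: 23.57
tcp_pos: [0.5897, 0.1909, 0.2033]
ee_rot: [-3.14, 0.0, 1.571]
contact_force: [0.1, -0.0, 0.5]
finger_gap: 0.0498
grip_force: 0.0
```

Emit:
{"api": "jog_arm", "payload": {"plan": [[[0, 0, 0, 0.038, -0.015, 0, 0.05], [0, 0, 0, 0.038, -0.015, 0, 0.05], [0, 0, 0, 0.038, -0.015, 0, 0.05], [0, 0, 0, 0.038, -0.015, 0, 0.05], [0, 0, 0, 0.038, -0.015, 0, 0.05], [0, 0, 0, 0, 0, 0, 0.05], [0, 0, 0, 0, 0, 0, 0.05], [0, 0, 0, 0, 0, 0, 0.05]]]}}

```text
t: 24.23
tcp_pos: [0.5151, 0.3809, 0.2019]
ee_rot: [-3.141, 0.001, 1.572]
contact_force: [-0.1, -0.4, -0.5]
finger_gap: 0.0501
grip_force: 0.0
```

```bash
python3 - <<'E'
from workcell import cams
from h import *
for n in("top","side"):
    c=cams.camera(n);w=pts(c).reshape(-1,3)
    for k,x,y,z0 in(("s29",.591,.192,.042),("s38",.581,.118,.045),("s20",.572,.0455,.04),("s47",.564,-.0285,.05),("deep",.4244,-.034,.073),("bear",.4355,.107,.01)):
        q=w[(np.hypot(w[:,0]-x,w[:,1]-y)<.035)&(w[:,2]>z0)&(w[:,2]<.1)]
        if len(q):print(n,k,len(q),np.percentile(q[:,2],95).round(4),np.round(cv2.minEnclosingCircle(q[:,:2].astype(np.float32))[0],4))
    cv2.imwrite(f"pics/e_{n}.png",c["frame"][:,:,::-1])
cv2.imwrite("pics/e.png",cv2.resize(c["frame"][160:290,130:310,::-1],None,fx=4,fy=4))
E
```

```text
top s29 60 0.0515 [0.5871 0.1913]
top s38 91 0.0548 [0.5782 0.1179]
top s20 36 0.0492 [0.568  0.0436]
top s47 122 0.0593 [ 0.5615 -0.0289]
top deep 54 0.0824 [ 0.4244 -0.0362]
top bear 244 0.0171 [0.4342 0.1058]
side s38 83 0.0524 [0.5786 0.1184]
side s20 46 0.047 [0.5696 0.048 ]
side s47 115 0.0569 [ 0.5629 -0.0254]
side deep 70 0.0799 [ 0.4262 -0.0334]
side bear 251 0.0145 [0.4364 0.1085]
```

View pics/e.png

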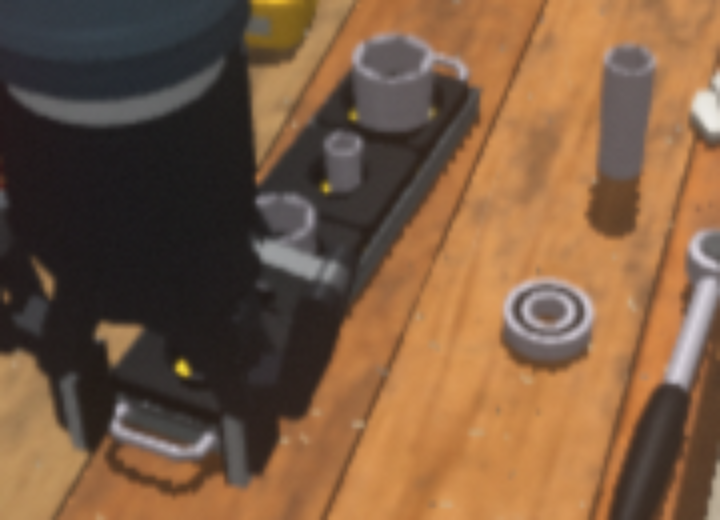

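The crop shows the 47 at (393,82) and the 20 at (343,160) in their pockets, with the 38 and 29 partly hidden by the gripper. From the top camera, all four heights are within 1 mm of the seated values once its 2 mm offset is allowed for. The deep socket and bearing haven't moved. Handing in.

```bash
python3 -c "
from workcell import order
print(order.finish_job())"
```

```text
the job is handed in; nothing more can be done
None
```

The job is handed in: by the cameras all four sockets stand fully down in their own pockets and the deep socket and bearing have not moved; the hand-in returned no verdict.

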